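# Stand the drained scraper in its block

## Task

The washed dough scraper is leaning in the slanted steel draining rest. Put it away: stand it upright in the slot of the empty wooden block, blade edge down and fully home at the bottom of the slot, and let go. Leave the scraper in the other block and the things round about as they are.

Things in the scene. Friction and masses are not known exactly. Their poses are not given: they have to be found in the camera images.
- scraper_handle (a point): Centre of the handle of the scraper to put away, 104 mm above the blade's lower edge: a black bar 112 mm long (y), 24 mm thick with flat sides (x, the way to grip it), 28 mm high (z, from the blade's edge up through the handle). At the start it leans about 0.4 rad (23 degrees), handle toward the robot's side. The scraper is the same both ways round.
- scraper: The scraper to put away, loose, 0.11 to 0.23 kg, 118 mm high: a thin steel blade 110 mm wide, 2.5 mm thick, 90 mm high below the black handle. Origin at the middle of the blade's lower edge; axes as for the handle. It starts in the draining rest.
- rest: Draining rest of bent sheet steel, fixed, base 110 x 140 mm: the blade's edge stands between a slanted panel (50 mm high, leaning 0.35 rad to -x) and a 16 mm lip. Origin on the worktop under the blade's edge; y along the edge, x away from the lean, z up. The upper 40 mm of blade and the handle stand free above the panel.
- empty_block_mouth (a point): Centre of the slot's mouth of the empty block, level with its top: fixed wooden block 70 x 150 mm, 62 mm high, with one slot 8 mm wide (x), 122 mm long (y), 50 mm deep, its edges bevelled 4 mm; z up. With the scraper fully home its handle's centre is 54 mm above this point; it may lean up to 0.13 rad in the slot's play.
- full_block_mouth (a point): The other block, the same as the empty one, with the other scraper standing in it; the two blocks can change places. Centre of the slot's mouth, axes as for the empty block.
- other_handle (a point): The other scraper, the same as the first, loose, standing in the other block's slot: leave it there. Centre of its handle; axes as for the first scraper.
- salt_mid (a point): Bystander: steel shaker, upright, 69 mm across, 96 mm high; its centre, half-way up, z up.
- bowl_mid (a point): Bystander: small steel bowl, 115 mm across, 38 mm high; its centre, half-way up, z up.
- oil_mid (a point): Bystander: yellow squeeze bottle, upright, 45 mm across, 178 mm high; its centre, half-way up, z up.
- clock_mid (a point): Bystander: red and white kitchen timer, 62 mm across, 54 mm high; its centre, half-way up, z up.
Things that resemble listed ones, but are neither listed nor needed, are in the scene too. What is shaped like the scraper but turquoise is not meant.

How it is judged (in metres and radians):
At the end, for the whole second after the job is handed in: The scraper is at rest in the empty block's slot, edge down, within 5 mm of fully home (handle centre at most 59 mm above the mouth, 25 mm sideways), 0.2 rad from upright and 0.15 rad of the slot's line; the other scraper still stands fully home in its block (z of scraper_handle in the frame of empty_block_mouth below 0.059 m and horizontal distance between scraper_handle and empty_block_mouth below 0.025 m and angle between each of scraper_handle, other_handle's own z axis and vertical below 0.2 rad and angle between the y axis of scraper_handle and the y axis of empty_block_mouth, either way round below 0.15 rad and linear speed of scraper below 0.02 m/s and z of other_handle in the frame of full_block_mouth below 0.059 m); the robot touches nothing.
It fails at once if the steel shaker is pushed more than 30 mm or knocked over (distance of salt_mid from where it was at the start of the episode above 0.03 m or angle between salt_mid's own z axis and vertical above 0.5 rad).
It fails at once if the small steel bowl is pushed more than 30 mm or knocked over (distance of bowl_mid from where it was at the start of the episode above 0.03 m or angle between bowl_mid's own z axis and vertical above 0.5 rad).
It fails at once if the yellow squeeze bottle is pushed more than 30 mm or knocked over (distance of oil_mid from where it was at the start of the episode above 0.03 m or angle between oil_mid's own z axis and vertical above 0.5 rad).
It fails at once if the kitchen timer is pushed more than 30 mm or knocked over (distance of clock_mid from where it was at the start of the episode above 0.03 m or angle between clock_mid's own z axis and vertical above 0.5 rad).
It fails at once if the other scraper is shifted by more than 30 mm or pulled out of its block (distance of other_handle from where it was at the start of the episode above 0.03 m).
It also fails if it takes over 53 s, if anything falls off the work surface, if the arm or the gripper's body presses on something with over 40 N, if the wrist force passes 120 N, or if a joint passes its speed limit or range.

## Robot

A 6-joint arm with a two-finger parallel gripper is mounted at the origin on a cart in front of the work surface, level with it; the furniture and walls round the work are solid. World frame = base frame: x ahead of the robot, y to its left, z up, the work surface at z = 0. Lengths are in m, angles in degrees, forces in N, time in s.
With the tool pointing down it reaches from about 0.375 to 0.9 m from the base axis. Payload 3.1 kg.
Tool frame: the origin (TCP) lies between the finger pads; the fingertips stand 11 mm ahead of it and the grasp point (between the pads) lies 8 mm behind it; z points along the fingers, y is the line along which they close (so a half turn about z gives the same grasp; the last joint's range is limited). The gripper opens to 87 mm and grips with 3 to 60 N. Pads are 19 mm wide; open, the fingers measure 117 mm over their backs; the gripper's body (75 mm by 190 mm) begins 51 mm behind the grasp point.
Start: joints at [54.975, 30.224, 82.088, -0, 67.689, -10.227], TCP at [0.262, 0.567, 0.234] pointing down, gripper open.
Joint ranges: [-176.69, 176.69], [-43.24, 126.21], [12.49, 139.97], [-82, 262], [0, 151.66], [-163.58, 163.58]. Speed limits (degrees/s): [159.86, 159.86, 180, 180, 180, 180].

## Interface

Orientations are given as a 3x3 rotation matrix whose columns are the frame's x, y, z axes.
In Python, from rig import bot, viewer, workorder, nets gives the robot as it stands. The module is installed in compiled form; this text tells all that it offers.
- The arm moves only by the tool move_arm, never from a script. Its argument "increments" is a list of rows, each a list of 7 numbers: the shift along the tool's x, y, z normalised to -1 to 1, where 1 is 0.3 m, then the turn, a rotation vector about the tool's x, y, z normalised to -1 to 1, where 1 is pi rad, then the opening, from 0 (shut) to 1 (fully open). In form: [[tx, ty, tz, wx, wy, wz, grip], ...]. A call has 1 to 10 rows; each row is the pose to reach, as a shift and turn from the pose commanded when the call began, along the tool's axes at that moment, turning the shorter way round; what a row does not reach only later rows make up. A row lasts 1/12 s, in which the tool goes at most 41.7 mm and 7.16 degrees, less where a joint would pass 70% of its speed; a pose out of reach is approached as far as the arm can. A call with a number of a shift or a turn outside -1 to 1 is refused whole. A call with a gripper value outside its range is refused whole. The fingers move at their own pace and stop on an object; the grip force is fixed at half the most. Time passes only in rows, so rows that repeat a pose let the fingers close. It gives the time, the measured TCP pose, the force, the opening and the grip force at its end, in the units of the state.
- bot.read_state(): the state, without advancing time (a new reading comes with each control period).
- viewer.capture(name): name is "side" or "top" or "wrist"; returns a dict with "image" (480x640x3 uint8, blue, green, red), "K" (3x3 intrinsics, pixels), "dist" ([k1, k2, p1, p2, k3] as OpenCV has them; the pictures are not rectified), "eye" and "orientation" of the camera in the world. Camera axes: x right, y up, looking along -z (the intrinsics and any distortion apply to the point x, -y, -z); pixel columns grow to the right and rows downward; lengths in m; the calibration is good to about 2 mm. A picture is of the moment at which its call begins. There is no depth.
- workorder.hand_in(): hands the job in; it is judged then, once.
Trained networks look in the newest picture that a camera, given by its name, has taken for a name from the list of things; names that differ only in an ending like _2 or _b are one class to them, and where a whole thing is asked for, a point or a joint stands for the part that bears it (a point fixed in the world has none). Each returns a list of dicts, best first, with "conf" (0 to 1); they miss things now and then, are a little off and sometimes report something else, mostly with a low value. They report only what shows in the picture. A call takes as long as a camera call. They do not tell look-alikes from the thing itself.
- nets.find_in(camera, thing): "location" ([column, row] in pixels, amid what is visible of it).
The state is a dict: "time_s": time; "joint_positions": joint angles; "qvel": joint speeds; "tau": joint torques, N m; "position": TCP position; "tcp_rot": TCP orientation; "force": force on the tool from outside, world axes, zero at the start; "moment": the same for the moment, N m; "opening": opening from 0.0 (shut) to 1.0 (fully open); "grasp_force": force on a finger pad.
Only numpy, scipy, OpenCV 4.12 (cv2) and the standard library are available. Lean on these libraries where they do the work, as an engineer would, in place of code of your own. Each camera call takes 0.05 s, during which the arm holds its last target. There are 200 camera calls.

## Working session

There is one attempt and no reset: what is moved stays moved. The work goes in short steps, Python scripts to look and compute and a tool call to move; the robot and the scene stay as the last step left them, time stands still between calls to the robot, and variables do not carry over. Pictures are saved under pics/ and viewed, at most 10 in all, crops included, and the job is handed in when it is done.

Besides the shell and the picture viewer there is one more tool, called by a JSON object that holds its "op" and its "data", one argument or row to a line. move_arm: Moves the arm, as the interface text tells. Its arguments: {"type":"object","properties":{"increments":{"type":"array"}},"required":["increments"]}

```bash
mkdir -p pics; cat > h.py <<'E'
import numpy as np, cv2
from rig import bot, viewer, workorder, nets
def cap(n,save=None):
    c=viewer.capture(n)
    if save: cv2.imwrite('pics/'+save,c['image'])
    return c
def ray(c,px):
    u=cv2.undistortPoints(np.array([[px]],float),np.array(c['K']),np.array(c['dist']))[0,0]
    d=np.array(c['orientation'])@np.array([u[0],-u[1],-1]); return np.array(c['eye']),d/np.linalg.norm(d)
def atz(c,px,z):
    e,d=ray(c,px); return e+d*(z-e[2])/d[2]
def tri(rs):
    A=sum(np.eye(3)-np.outer(d,d) for e,d in rs); b=sum((np.eye(3)-np.outer(d,d))@e for e,d in rs)
    p=np.linalg.solve(A,b); return p,[np.linalg.norm(np.cross(p-e,d)) for e,d in rs]
def proj(c,P):
    R=np.array(c['orientation']);q=(np.atleast_2d(P)-np.array(c['eye']))@R
    q=q*[1,-1,-1]
    return cv2.projectPoints(q,np.zeros(3),np.zeros(3),np.array(c['K']),np.array(c['dist']))[0][:,0]
E
python3 - <<'E'
from h import *
for n in ['side','top','wrist']:
    c=cap(n,n+'0.png'); print(n,np.round(c['eye'],3),np.round(c['orientation'],2).tolist(),np.round(c['K'],0).tolist()[0])
    for t in 'scraper_handle scraper rest empty_block_mouth full_block_mouth other_handle salt_mid bowl_mid oil_mid clock_mid'.split():
        print(t,[(np.round(r['location']).tolist(),round(r['conf'],2)) for r in nets.find_in(n,t)])
print(bot.read_state())
E
```

```text
side [ 0.253 -1.83   0.843] [[0.99, 0.07, -0.14], [-0.15, 0.42, -0.89], [-0.0, 0.91, 0.42]] [596.0, 0.0, 324.0]
scraper_handle [([343.0, 252.0], 0.81), ([340.0, 355.0], 0.68), ([311.0, 311.0], 0.56)]
scraper [([341.0, 354.0], 0.97), ([341.0, 253.0], 0.62), ([313.0, 310.0], 0.57), ([280.0, 242.0], 0.48)]
rest [([345.0, 275.0], 0.57)]
empty_block_mouth [([299.0, 199.0], 0.62)]
full_block_mouth [([320.0, 223.0], 0.94)]
other_handle [([323.0, 202.0], 0.75), ([262.0, 212.0], 0.49)]
salt_mid [([367.0, 223.0], 0.8)]
bowl_mid [([278.0, 242.0], 0.62)]
oil_mid [([360.0, 197.0], 0.76), ([346.0, 253.0], 0.46)]
clock_mid [([263.0, 212.0], 0.74), ([344.0, 278.0], 0.24)]
top [ 0.287 -0.241  1.199] [[0.08, 0.98, -0.2], [-1.0, 0.08, -0.01], [0.0, 0.2, 0.98]] [435.0, 0.0, 325.0]
scraper_handle [([364.0, 240.0], 0.71), ([499.0, 277.0], 0.67), ([427.0, 283.0], 0.63)]
scraper [([426.0, 284.0], 0.86), ([499.0, 275.0], 0.83), ([367.0, 238.0], 0.59)]
rest [([364.0, 233.0], 0.67)]
empty_block_mouth [([160.0, 247.0], 0.78)]
full_block_mouth [([244.0, 243.0], 0.8)]
other_handle [([240.0, 228.0], 0.57)]
salt_mi
[... 522 characters left out ...]
.47207710e-04,
        6.76920487e+01, -1.02264462e+01]), 'qvel': array([-0.08379093, -0.00324268,  0.07156919, -0.00388857,  0.10675942,
       -0.08883435]), 'tau': array([-2.59975259e-04, -4.40011168e+01, -1.76978928e+01,  6.33695000e-02,
        5.06445940e-02, -1.49265338e-05]), 'position': array([0.26207993, 0.56736127, 0.23353952]), 'tcp_rot': array([[-9.07794077e-01,  4.19416157e-01, -3.99495160e-05],
       [ 4.19416158e-01,  9.07794075e-01, -5.28610993e-05],
       [ 1.40951348e-05, -6.47424653e-05, -9.99999998e-01]]), 'force': array([-1.0676345 , -0.33357757, -0.073655  ]), 'moment': array([-0.02136094, -0.02526502, -0.01735499]), 'grasp_force': 0.0, 'opening': 1.0002743580389624}
```

View pics/top0.png

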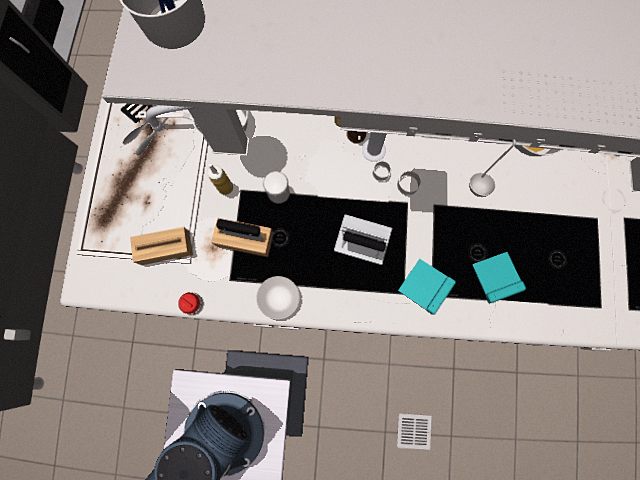

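View pics/side0.png

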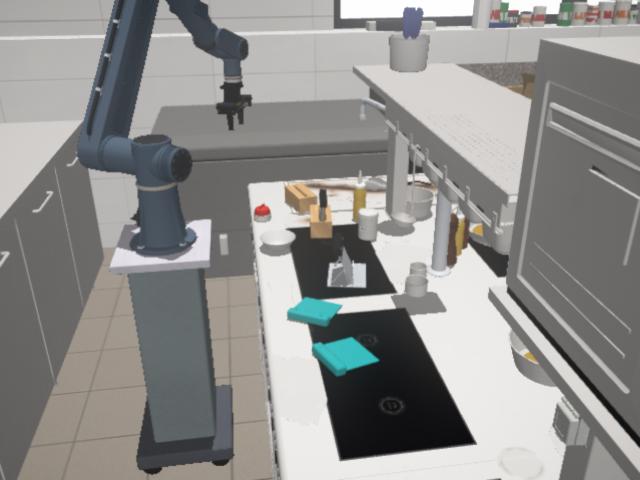

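The top view shows the target scraper in the rest at about (366,240). The full block is at (240,235), the empty block at (160,246), and the turquoise decoys at (427,285) and (499,277). The side view agrees, with the rest at (345,272).

```bash
python3 - <<'E'
from h import *
c=cap('top');s=cap('side')
for n,p,z in [('handle',(366,240),.105),('rest',(364,240),.0),('empty',(160,245),.062),('full',(241,238),.062),('other',(240,228),.116),('salt',(277,186),.048),('bowl',(281,296),.02),('oil',(219,181),.09),('clock',(189,303),.027)]:
    print(n,np.round(atz(c,p,z),3))
print('tri handle',tri([ray(c,(365,240)),ray(s,(340,244))]))
im=c['image'];o=cv2.resize(im[190:290,110:270],None,fx=5,fy=5,interpolation=cv2.INTER_CUBIC);cv2.imwrite('pics/b.png',o)
o=cv2.resize(im[195:285,310:420],None,fx=7,fy=6,interpolation=cv2.INTER_CUBIC);
g=cv2.cvtColor(im,cv2.COLOR_BGR2GRAY)
# slot
sub=g[225:270,125:200]; 
cv2.imwrite('pics/r.png',o)
E
```

```text
handle [ 0.522 -0.331  0.105]
rest [ 0.544 -0.334  0.   ]
empty [0.475 0.217 0.062]
full [ 0.511 -0.     0.062]
other [ 0.526 -0.006  0.116]
salt [ 0.668 -0.08   0.048]
bowl [ 0.368 -0.118  0.02 ]
oil [0.657 0.072 0.09 ]
clock [0.328 0.128 0.027]
tri handle (array([ 0.52619866, -0.32880275,  0.10183301]), [np.float64(0.0035367444972542517), np.float64(0.0035367444972541186)])
```

View pics/b.png

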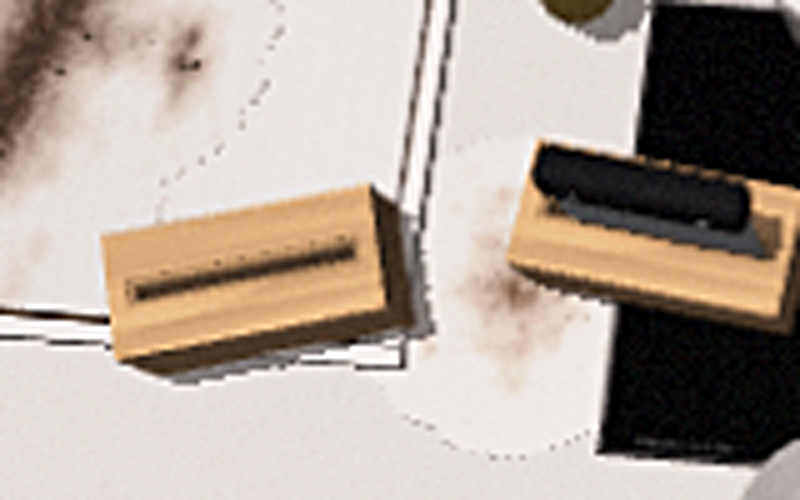

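View pics/r.png

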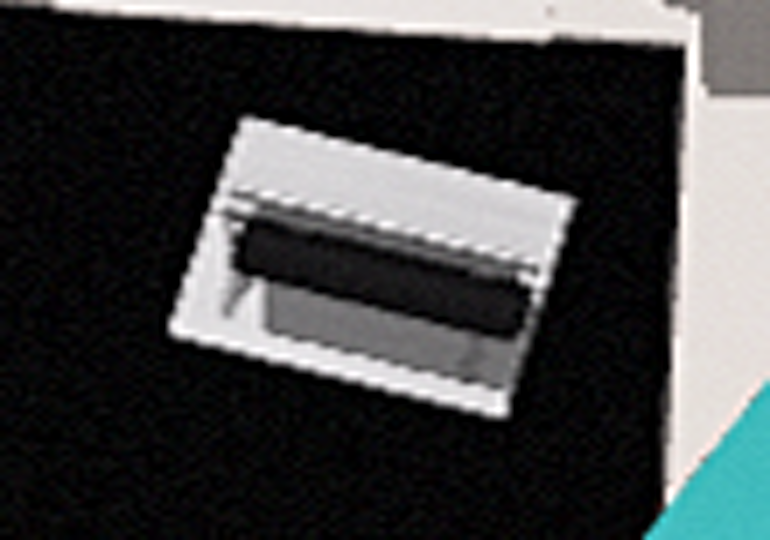

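The top crop gives the slot ends of the empty block at about (137,248) and (180,239). The handle in the rest runs from (344,236) to (385,246).

```bash
cat >> h.py <<'E'
from scipy.spatial.transform import Rotation as Ro
def pose(yaw,lean=0):
    """tool gripping a scraper whose x axis has heading yaw (deg), leaning back (handle to -x) by lean rad"""
    sx=Ro.from_euler('ZY',[np.radians(yaw),-lean]).as_matrix()
    return np.c_[sx[:,1],sx[:,0],-sx[:,2]]
def inc(p,R):
    s=bot.read_state(); R0=s['tcp_rot']
    return np.round(np.r_[R0.T@(np.array(p)-s['position'])/.3, Ro.from_matrix(R0.T@R).as_rotvec()/np.pi],4).tolist()
E
python3 - <<'E'
from h import *
c=cap('top')
a,b=atz(c,(180.4,239.4),.062),atz(c,(137,248.4),.062);d=b-a;print('slot',a,b,(a+b)/2,np.linalg.norm(d),'xyaw',np.degrees(np.arctan2(-d[0],d[1])))
a,b=atz(c,(385,246.3),.104),atz(c,(344.3,236.2),.104);d=b-a;print('handle',a,b,(a+b)/2,np.linalg.norm(d),'xyaw',np.degrees(np.arctan2(-d[0],d[1])))
for z in(.3,.5,.7): print(z,atz(c,(240,105),z),atz(c,(400,125),z))
print(inc([.475,.217,.27],pose(10)))
E
```

```text
slot [0.49420958 0.16365594 0.062     ] [0.46027935 0.27966294 0.062     ] [0.47724447 0.22165944 0.062     ] 0.12086721379940042 xyaw 16.303371530244718
handle [ 0.50962619 -0.38062445  0.104     ] [ 0.52795523 -0.27445929  0.104     ] [ 0.51879071 -0.32754187  0.104     ] 0.10773576697760533 xyaw -9.795357033123816
0.3 [ 0.7722041  -0.01052327  0.3       ] [ 0.7506141  -0.37640668  0.3       ]
0.5 [ 0.66418551 -0.06169457  0.5       ] [ 0.6473994  -0.34616687  0.5       ]
0.7 [ 0.55616691 -0.11286586  0.7       ] [ 0.5441847  -0.31592707  0.7       ]
[-1.1341, -0.7626, -0.1215, 0.0, -0.0, 0.3067]
```

{"op": "move_arm", "data": {
  "increments": [
    [-0.6, -0.4, 0, 0, 0, 0.15, 1],
    [-0.6, -0.4, 0, 0, 0, 0.15, 1],
    [-0.6, -0.4, 0, 0, 0, 0.15, 1],
    [-0.6, -0.4, 0, 0, 0, 0.15, 1],
    [-0.6, -0.4, 0, 0, 0, 0.15, 1],
    [-0.6, -0.4, 0, 0, 0, 0.15, 1]
  ]
}}

```text
time_s: 2.3
position: [0.3779, 0.3784, 0.2337]
tcp_rot: [[-0.615, 0.789, 0.001], [0.789, 0.615, -0.002], [-0.003, -0.001, -1.0]]
force: [-0.7, -0.3, 0.1]
opening: 0.997
grasp_force: 0.0
```

```bash
python3 -c "
from h import *
print(inc([.475,.217,.25],pose(16)))"
```

```text
[-0.6235, -0.0757, -0.0527, -0.0, 0.0009, 0.1219]
```

{"op": "move_arm", "data": {
  "increments": [
    [-0.623, -0.076, -0.053, 0, 0.001, 0.122, 1],
    [-0.623, -0.076, -0.053, 0, 0.001, 0.122, 1],
    [-0.623, -0.076, -0.053, 0, 0.001, 0.122, 1],
    [-0.623, -0.076, -0.053, 0, 0.001, 0.122, 1],
    [-0.623, -0.076, -0.053, 0, 0.001, 0.122, 1],
    [-0.623, -0.076, -0.053, 0, 0.001, 0.122, 1],
    [-0.623, -0.076, -0.053, 0, 0.001, 0.122, 1]
  ]
}}

```text
time_s: 2.88
position: [0.4735, 0.2214, 0.2496]
tcp_rot: [[-0.277, 0.961, -0.001], [0.961, 0.277, 0.004], [0.004, -0.0, -1.0]]
force: [-0.9, 1.0, -1.1]
opening: 1.001
grasp_force: 0.0
```

```bash
python3 - <<'E'
from h import *
c=cap('wrist','w1.png'); s=bot.read_state(); print(s['position'],s['tcp_rot'])
print(nets.find_in('wrist','empty_block_mouth'))
print(proj(c,[[.494,.164,.062],[.460,.28,.062],[.477,.2217,.062]]))
E
```

```text
[0.47249702 0.22225792 0.24937626] [[-0.27887628  0.96032445 -0.00223116]
 [ 0.96031902  0.27888269  0.00343934]
 [ 0.00392511 -0.00118348 -0.9999916 ]]
[{'location': [322.7, 202.9], 'conf': 0.71}]
[[323.05073987 280.89886574]
 [323.332776   140.1351564 ]
 [323.07724224 214.57321421]]
```

View pics/w1.png

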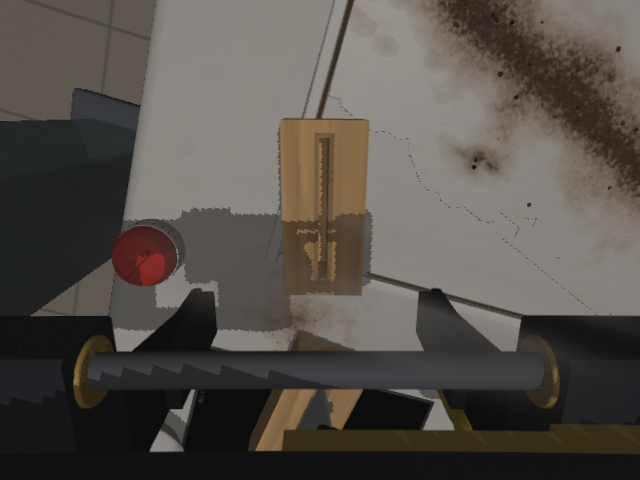

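The wrist view shows the empty slot running from (324.5,134) to (323.5,281) in the block outline 280–368. The timer is at (147,255).

```bash
python3 - <<'E'
from h import *
c=cap('wrist'); s=bot.read_state()
im=c['image']; g=cv2.cvtColor(im,cv2.COLOR_BGR2GRAY).astype(int)
for r in (150,170,190,255,270): print(r,g[r,308:342].tolist())
a,b=atz(c,(323.5,281),.062),atz(c,(324.5,134),.062);d=b-a
print(s['position'],a,b,(a+b)/2,np.linalg.norm(d),'yaw',np.degrees(np.arctan2(-d[0],d[1])))
print(inc([.51,-.10,.32],pose(-9,.2)))
E
```

```text
150 [119, 118, 117, 116, 116, 116, 116, 113, 102, 95, 95, 95, 102, 116, 121, 119, 97, 70, 70, 69, 63, 50, 55, 77, 86, 84, 87, 90, 103, 111, 109, 108, 106, 106]
170 [119, 117, 116, 115, 114, 115, 115, 109, 100, 95, 95, 94, 106, 118, 99, 71, 71, 72, 70, 68, 58, 44, 70, 88, 85, 85, 88, 98, 109, 110, 108, 106, 106, 105]
190 [118, 116, 114, 114, 113, 114, 114, 107, 97, 94, 94, 95, 107, 119, 102, 75, 72, 72, 71, 69, 56, 55, 77, 86, 86, 88, 92, 104, 110, 109, 107, 106, 105, 105]
255 [89, 103, 102, 101, 101, 101, 97, 90, 86, 86, 86, 104, 116, 95, 68, 67, 68, 70, 68, 54, 63, 82, 86, 87, 89, 102, 109, 104, 86, 64, 64, 63, 65, 67]
270 [69, 69, 68, 68, 67, 87, 96, 89, 87, 88, 84, 71, 61, 61, 60, 60, 59, 58, 59, 54, 68, 81, 84, 87, 90, 102, 91, 68, 68, 67, 67, 68, 68, 70]
[0.47178055 0.22307308 0.24923749] [0.4928859 0.1655477 0.062    ] [0.45765801 0.28606647 0.062     ] [0.47527196 0.22580708 0.062     ] 0.1255618450253916 yaw 16.29375035118792
[-1.0684, -0.1809, -0.2395, -0.0634, -0.0151, 0.1401]
```

{"op": "move_arm", "data": {
  "increments": [
    [-1.0, -0.17, -0.2, 0, 0, 0.13, 1],
    [-1.0, -0.17, -0.2, 0, 0, 0.13, 1],
    [-1.0, -0.17, -0.2, 0, 0, 0.13, 1],
    [-1.0, -0.17, -0.2, 0, 0, 0.13, 1],
    [-1.0, -0.17, -0.2, 0, 0, 0.13, 1],
    [-1.0, -0.17, -0.2, 0, 0, 0.13, 1],
    [-1.0, -0.17, -0.2, 0, 0, 0.13, 1],
    [-1.0, -0.17, -0.2, 0, 0, 0.13, 1]
  ]
}}

```text
time_s: 3.7
position: [0.5091, -0.0835, 0.3097]
tcp_rot: [[0.125, 0.992, 0.001], [0.992, -0.125, 0.0], [0.0, 0.001, -1.0]]
force: [0.6, 0.1, -0.0]
opening: 0.997
grasp_force: 0.0
```

```bash
python3 -c "
from h import *
R=pose(-10,.4); p=np.array([.5225,-.329,.103])-.12*R[:,2]
print(p,inc(p,R))"
```

```text
[ 0.47647974 -0.32088539  0.21352732] [-0.7988, -0.0094, 0.3203, -0.1269, -0.0032, 0.0154]
```

{"op": "move_arm", "data": {
  "increments": [
    [-0.8, -0.01, 0.32, -0.127, -0.003, 0.015, 1],
    [-0.8, -0.01, 0.32, -0.127, -0.003, 0.015, 1],
    [-0.8, -0.01, 0.32, -0.127, -0.003, 0.015, 1],
    [-0.8, -0.01, 0.32, -0.127, -0.003, 0.015, 1],
    [-0.8, -0.01, 0.32, -0.127, -0.003, 0.015, 1],
    [-0.8, -0.01, 0.32, -0.127, -0.003, 0.015, 1],
    [-0.8, -0.01, 0.32, -0.127, -0.003, 0.015, 1],
    [-0.8, -0.01, 0.32, -0.127, -0.003, 0.015, 1],
    [-0.8, -0.01, 0.32, -0.127, -0.003, 0.015, 1]
  ]
}}

```text
time_s: 4.45
position: [0.475, -0.3171, 0.2112]
tcp_rot: [[0.171, 0.909, 0.381], [0.985, -0.16, -0.062], [0.005, 0.386, -0.923]]
force: [-0.7, 0.5, -0.2]
opening: 0.998
grasp_force: 0.0
```

```bash
python3 - <<'E'
from h import *
c=cap('wrist','w2.png'); s=bot.read_state(); print(s['position'],s['tcp_rot'])
print(nets.find_in('wrist','scraper_handle'))
for lean in(.35,.4,.45):
  R=Ro.from_euler('ZY',[np.radians(-10),-lean]).as_matrix(); h=np.array([.5225,-.329,.103])
  P=[h+R@np.array([x,y,.014]) for x,y in [(-.012,-.056),(.012,-.056),(.012,.056),(-.012,.056)]]
  print(proj(c,P).round().tolist())
E
```

```text
[ 0.47513771 -0.31608066  0.21159985] [[ 0.17003558  0.90886522  0.3808568 ]
 [ 0.98542784 -0.1585697  -0.06154363]
 [ 0.00445749  0.38577151 -0.92258359]]
[{'location': [222.5, 422.3], 'conf': 0.96}, {'location': [315.9, 232.8], 'conf': 0.92}]
[[307.0, 325.0], [341.0, 324.0], [345.0, 161.0], [306.0, 161.0]]
[[306.0, 325.0], [340.0, 325.0], [344.0, 161.0], [305.0, 161.0]]
[[305.0, 324.0], [339.0, 325.0], [343.0, 161.0], [304.0, 161.0]]
```

View pics/w2.png

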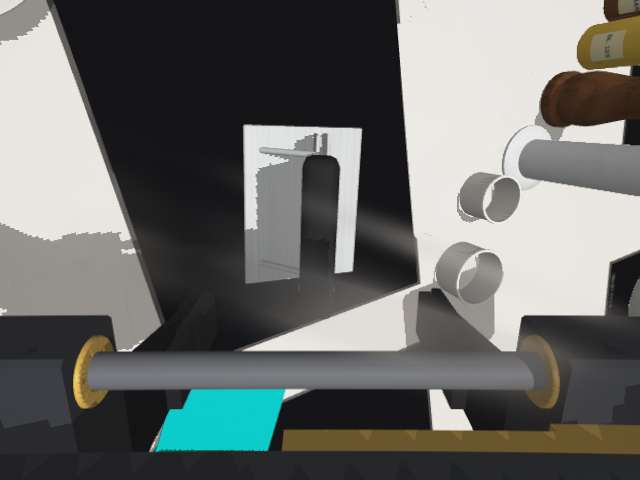

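```bash
python3 - <<'E'
from h import *
im=cv2.imread('pics/w2.png'); g=cv2.cvtColor(im,cv2.COLOR_BGR2GRAY)
o=cv2.LUT(g,np.clip((np.arange(256)/110.)**.5*255,0,255).astype('uint8'))
o=cv2.resize(o[130:340,230:390],None,fx=4,fy=2.8,interpolation=cv2.INTER_NEAREST); cv2.imwrite('pics/w2c.png',o)
E
```

```text
(no output)
```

View pics/w2c.png

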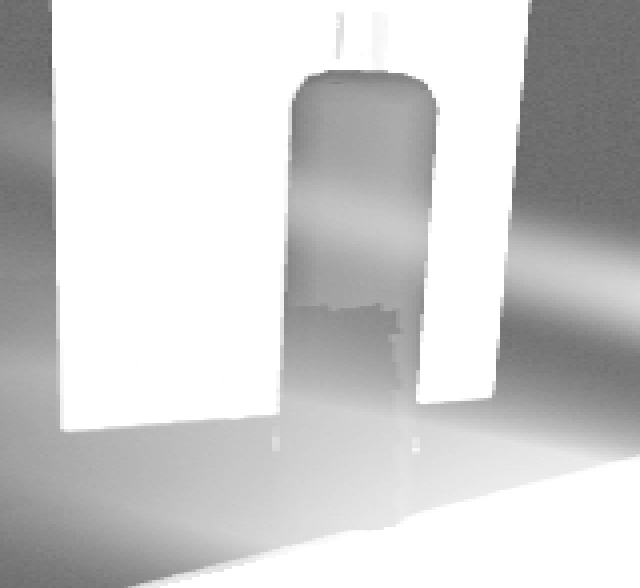

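```bash
python3 - <<'E'
from h import *
from scipy.optimize import least_squares
c=cap('wrist'); s=bot.read_state()
obs=np.array([[321,155.7],[315.4,318.6]])
for z in(.097,.100,.103):
  def f(v):
    R=Ro.from_euler('ZY',[v[2],-.4]).as_matrix()
    return (proj(c,[np.array([v[0],v[1],z])+R@[0,y,.009] for y in(.056,-.056)])-obs).ravel()
  r=least_squares(f,[.52,-.329,-.17],x_scale=[.1,.1,.1]); print(z,r.x[:2].round(4),np.degrees(r.x[2]),r.fun.round(1))
print(s['position'],s['tcp_rot'][:,2])
t=cap('top'); e,d=ray(t,(364.7,241.3)); print([np.round(e+d*(z-e[2])/d[2],4) for z in(.097,.103)])
E
```

```text
0.097 [ 0.5218 -0.3266] -11.87965054553926 [ 0.   1.6 -0.3 -2. ]
0.1 [ 0.5207 -0.3255] -11.78616334836072 [ 0.   0.8 -0.2 -1. ]
0.103 [ 0.5197 -0.3245] -11.689660915190201 [-0.  -0.1  0.   0.1]
[ 0.47535021 -0.31563132  0.21223775] [ 0.38151344 -0.06228591 -0.92226241]
[array([ 0.5201, -0.3283,  0.097 ]), array([ 0.5189, -0.3278,  0.103 ])]
```

```bash
python3 -c "
from h import *
R=pose(-11.7,.4); p=np.array([.5205,-.3265,.100])+.008*R[:,2]
print(p,inc(p,R))"
```

```text
[ 0.52355062 -0.32713175  0.09263151] [-0.0113, -0.0029, 0.4319, -0.0009, -0.0051, 0.0098]
```

{"op": "move_arm", "data": {
  "increments": [
    [-0.011, -0.003, 0.1, -0.001, -0.005, 0.01, 1],
    [-0.011, -0.003, 0.2, -0.001, -0.005, 0.01, 1],
    [-0.011, -0.003, 0.3, -0.001, -0.005, 0.01, 1],
    [-0.011, -0.003, 0.38, -0.001, -0.005, 0.01, 1],
    [-0.011, -0.003, 0.432, -0.001, -0.005, 0.01, 1],
    [-0.011, -0.003, 0.432, -0.001, -0.005, 0.01, 1],
    [-0.011, -0.003, 0.432, -0.001, -0.005, 0.01, 1]
  ]
}}

```text
time_s: 5.23
position: [0.5233, -0.3278, 0.0919]
tcp_rot: [[0.204, 0.902, 0.381], [0.979, -0.188, -0.078], [0.001, 0.389, -0.921]]
force: [-0.7, 0.1, 0.5]
opening: 1.003
grasp_force: 0.0
```

{"op": "move_arm", "data": {
  "increments": [
    [0, 0, 0, 0, 0, 0, 0.5],
    [0, 0, 0, 0, 0, 0, 0.35],
    [0, 0, 0, 0, 0, 0, 0],
    [0, 0, 0, 0, 0, 0, 0],
    [0, 0, 0, 0, 0, 0, 0],
    [0, 0, 0, 0, 0, 0, 0],
    [0, 0, 0, 0, 0, 0, 0],
    [0, 0, 0, 0, 0, 0, 0]
  ]
}}

```text
time_s: 5.9
position: [0.5228, -0.3295, 0.0922]
tcp_rot: [[0.206, 0.901, 0.381], [0.978, -0.19, -0.08], [0.0, 0.39, -0.921]]
force: [0.2, 0.0, -0.7]
opening: 0.48
grasp_force: 0.0
```

Still closing.

{"op": "move_arm", "data": {
  "increments": [
    [0, 0, 0, 0, 0, 0, 0],
    [0, 0, 0, 0, 0, 0, 0],
    [0, 0, 0, 0, 0, 0, 0],
    [0, 0, 0, 0, 0, 0, 0],
    [0, 0, 0, 0, 0, 0, 0],
    [0, 0, 0, 0, 0, 0, 0],
    [0, 0, 0, 0, 0, 0, 0],
    [0, 0, 0, 0, 0, 0, 0]
  ]
}}

```text
time_s: 6.57
position: [0.5242, -0.3298, 0.0927]
tcp_rot: [[0.206, 0.9, 0.383], [0.978, -0.19, -0.081], [-0.0, 0.392, -0.92]]
force: [5.2, -0.1, 0.1]
opening: 0.278
grasp_force: 30.0
```

{"op": "move_arm", "data": {
  "increments": [
    [0, 0, -0.05, 0, 0, 0, 0],
    [0, 0, -0.12, 0, 0, 0, 0],
    [0, 0, -0.2, 0, 0, 0, 0],
    [0, 0, -0.3, 0, 0, 0, 0],
    [0, 0, -0.4, 0, 0, 0, 0],
    [0, 0, -0.5, 0, 0, 0, 0],
    [0, 0, -0.5, 0, 0, 0, 0]
  ]
}}

```text
time_s: 7.15
position: [0.4655, -0.3184, 0.2346]
tcp_rot: [[0.207, 0.9, 0.385], [0.978, -0.188, -0.086], [-0.005, 0.394, -0.919]]
force: [-0.6, -1.0, -0.6]
opening: 0.275
grasp_force: 30.0
```

```bash
python3 - <<'E'
from h import *
c=cap('wrist','w3.png')
for p in ([.49,-.10,.34],): print(inc(p,pose(0,0)))
E
```

```text
[0.7271, 0.0767, -0.3591, 0.1279, 0.0144, -0.0652]
```

View pics/w3.png

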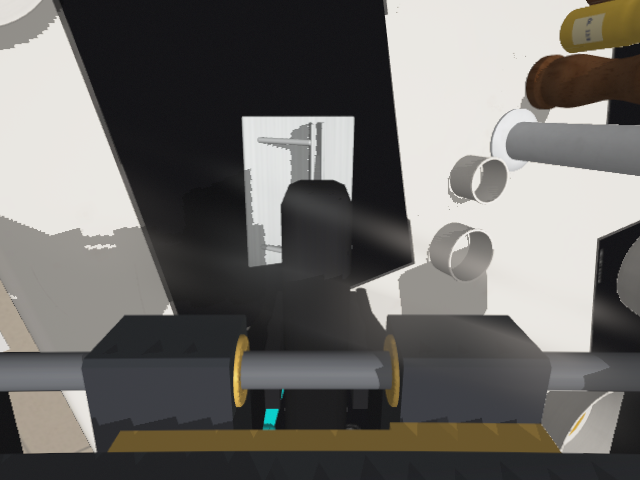

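The handle is gripped centrally, with its far end at (317,180), and the rest below is empty.

{"op": "move_arm", "data": {
  "increments": [
    [0, 0.02, -0.15, 0.02, 0, 0, 0],
    [0.15, 0.04, -0.36, 0.06, 0.005, -0.02, 0],
    [0.3, 0.06, -0.36, 0.1, 0.01, -0.05, 0],
    [0.727, 0.077, -0.36, 0.128, 0.014, -0.065, 0],
    [0.727, 0.077, -0.36, 0.128, 0.014, -0.065, 0],
    [0.727, 0.077, -0.36, 0.128, 0.014, -0.065, 0],
    [0.727, 0.077, -0.36, 0.128, 0.014, -0.065, 0],
    [0.727, 0.077, -0.36, 0.128, 0.014, -0.065, 0]
  ]
}}

```text
time_s: 7.87
position: [0.4908, -0.0933, 0.3374]
tcp_rot: [[-0.007, 1.0, -0.005], [1.0, 0.007, 0.008], [0.008, -0.005, -1.0]]
force: [0.5, -0.1, -0.6]
opening: 0.275
grasp_force: 30.0
```

```bash
python3 - <<'E'
from h import *
for p in ([.467,.20,.30],): print(inc(p,pose(16.3,0)))
c=viewer.capture('wrist');s=bot.read_state();R=s['tcp_rot'];P=s['position']
# handle far end, from earlier picture (camera fixed in tool)
for z in(-.022,-.016):
  e,d=ray(c,(317,180)); e=R.T@(e-P); d=R.T@d; print(e+d*(z-e[2])/d[2])
E
```

```text
[0.977, -0.0719, 0.1332, -0.0011, -0.0029, -0.0883]
[ 0.06423995 -0.00153099 -0.022     ]
[ 0.06327377 -0.00151377 -0.016     ]
```

{"op": "move_arm", "data": {
  "increments": [
    [0.977, -0.072, 0.133, -0.001, -0.003, -0.088, 0],
    [0.977, -0.072, 0.133, -0.001, -0.003, -0.088, 0],
    [0.977, -0.072, 0.133, -0.001, -0.003, -0.088, 0],
    [0.977, -0.072, 0.133, -0.001, -0.003, -0.088, 0],
    [0.977, -0.072, 0.133, -0.001, -0.003, -0.088, 0],
    [0.977, -0.072, 0.133, -0.001, -0.003, -0.088, 0],
    [0.977, -0.072, 0.133, -0.001, -0.003, -0.088, 0],
    [0.977, -0.072, 0.133, -0.001, -0.003, -0.088, 0],
    [0.977, -0.072, 0.133, -0.001, -0.003, -0.088, 0],
    [0.977, -0.072, 0.133, -0.001, -0.003, -0.088, 0]
  ]
}}

```text
time_s: 8.75
position: [0.4687, 0.1926, 0.2986]
tcp_rot: [[-0.273, 0.962, -0.001], [0.962, 0.273, -0.007], [-0.007, -0.003, -1.0]]
force: [-1.0, -0.9, -1.0]
opening: 0.275
grasp_force: 30.0
```

```bash
python3 - <<'E'
from h import *
s=bot.read_state();R=s['tcp_rot'];P=s['position'];print(P,R.round(3).tolist())
w=cap('wrist');t=cap('top');sd=cap('side')
im=[]
for c,n in((w,'wrist'),(t,'top'),(sd,'side')):
  q=proj(c,[P+R@np.array(v) for v in[(0,0,-.008),(.056,0,-.008),(-.056,0,-.008),(.055,0,.096),(-.055,0,.096)]]).round(1);print(n,q.tolist())
  k=q.mean(0).astype(int) if n!='wrist' else np.array([320,220])
  k=np.clip(k,[50,40],[590,440]);r,f=((50,40),6)
  if n=='wrist': r,f=((150,100),2)
  o=c['image'][k[1]-r[1]:k[1]+r[1],k[0]-r[0]:k[0]+r[0]]; print(n,'crop origin',k-r)
  im.append(cv2.resize(o,None,fx=f*2/3,fy=f*2/3,interpolation=cv2.INTER_CUBIC))
cv2.imwrite('pics/m.png',np.vstack([np.hstack(im[1:]),np.hstack([im[0],np.zeros((im[0].shape[0],800-400,3),'uint8')])]) if im[0].shape[1]==400 else im[1])
print([i.shape for i in im])
E
```

```text
[0.46866735 0.19264078 0.29857094] [[-0.273, 0.962, -0.001], [0.962, 0.273, -0.007], [-0.007, -0.003, -1.0]]
wrist [[321.8, 333.2], [322.6, 190.8], [321.1, 449.9], [320.1, 159.1], [319.4, 326.0]]
wrist crop origin [170 120]
top [[129.3, 226.6], [104.4, 231.7], [154.5, 221.5], [126.2, 241.4], [170.9, 232.4]]
top crop origin [ 87 190]
side [[296.4, 127.5], [290.4, 123.9], [302.7, 131.2], [291.3, 152.3], [303.2, 160.7]]
side crop origin [246  99]
[(267, 400, 3), (320, 400, 3), (320, 400, 3)]
```

View pics/m.png

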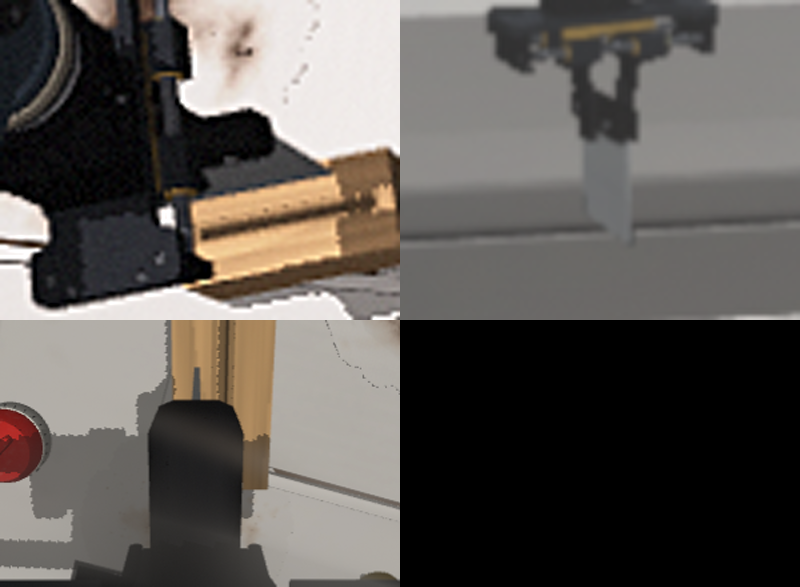

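The top panel puts the blade's near lower corner at about image (169,231), against (171,232) predicted. The wrist panel puts the far blade tip at (317,156), against (320,159). So the blade hangs straight in the grip, offset about 4 mm along the slot. The wrist camera shows a bias of about 2 mm.

```bash
python3 - <<'E'
from h import *
print(inc([.478,.2197,.180],pose(16.3,0)))
E
```

```text
[0.0845, 0.0537, 0.398, -0.0002, 0.002, -0.0035]
```

{"op": "move_arm", "data": {
  "increments": [
    [0.084, 0.054, 0.1, 0, 0.002, -0.003, 0],
    [0.084, 0.054, 0.2, 0, 0.002, -0.003, 0],
    [0.084, 0.054, 0.3, 0, 0.002, -0.003, 0],
    [0.084, 0.054, 0.398, 0, 0.002, -0.003, 0],
    [0.084, 0.054, 0.398, 0, 0.002, -0.003, 0],
    [0.084, 0.054, 0.398, 0, 0.002, -0.003, 0],
    [0.084, 0.054, 0.398, 0, 0.002, -0.003, 0]
  ]
}}

```text
time_s: 9.48
position: [0.4791, 0.2208, 0.1817]
tcp_rot: [[-0.28, 0.96, 0.002], [0.96, 0.28, 0.001], [0.0, 0.002, -1.0]]
force: [1.1, -0.6, -0.9]
opening: 0.269
grasp_force: 30.0
```

```bash
python3 - <<'E'
from h import *
s=bot.read_state();R=s['tcp_rot'];P=s['position'];print(P,R.round(3).tolist())
w=cap('wrist');t=cap('top');sd=cap('side')
def crop(c,k,r,f,n):
  print(n,'origin',np.subtract(k,r)); return cv2.resize(c['image'][k[1]-r[1]:k[1]+r[1],k[0]-r[0]:k[0]+r[0]],None,fx=f,fy=f,interpolation=cv2.INTER_CUBIC)
for c,n in((w,'wrist'),(t,'top'),(sd,'side')):
  print(n,proj(c,[P+R@np.array(v) for v in[(.055,0,.096),(-.055,0,.096)]]).round(1).tolist(),proj(c,[[.494,.164,.062],[.460,.28,.062]]).round(1).tolist())
a=crop(w,(320,160),(50,60),5,'wrist');b=crop(t,(165,235),(30,30),5,'top');d=crop(sd,(298,190),(30,30),5,'side')
cv2.imwrite('pics/m2.png',np.hstack([a[:600],np.vstack([b,d])]))
E
```

```text
[0.47913956 0.22082694 0.18168155] [[-0.28, 0.96, 0.002], [0.96, 0.28, 0.001], [0.0, 0.002, -1.0]]
wrist [[320.0, 159.1], [319.4, 326.0]] [[316.4, 314.2], [316.5, 143.4]]
top [[135.7, 245.6], [175.9, 237.2]] [[180.3, 239.5], [136.9, 248.5]]
side [[294.1, 180.0], [305.8, 189.3]] [[305.9, 195.9], [293.0, 185.4]]
wrist origin [270 100]
top origin [135 205]
side origin [268 160]
```

View pics/m2.png

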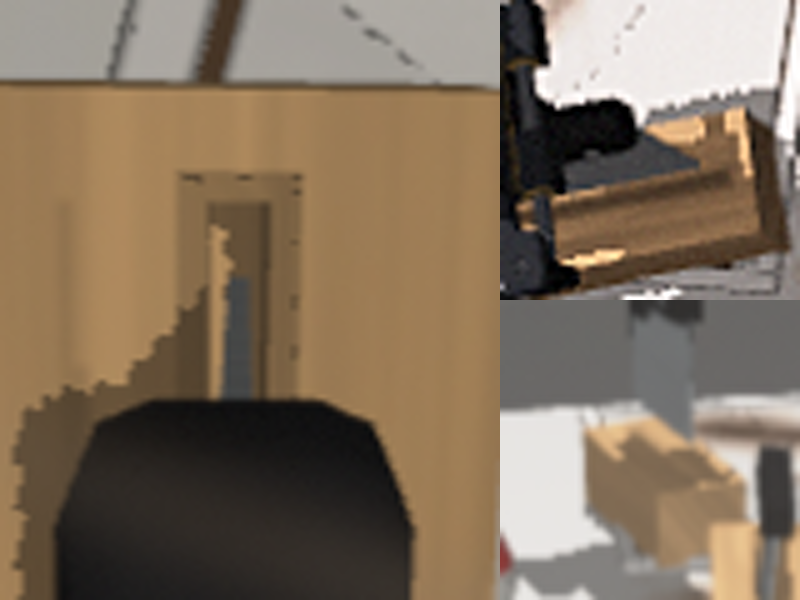

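```bash
python3 - <<'E'
from h import *
s=bot.read_state();R=s['tcp_rot'];P=s['position']
w=cap('wrist');t=cap('top')
f=lambda p:(R.T@(p-P)).round(4)
print('wrist blade end',f(atz(w,(318,155),P[2]-.096)),'slot inner end',f(atz(w,(318,140.6),.058)),'bevel end',f(atz(w,(318,135),.062)))
print('top blade end',f(atz(t,(135+198/5,205+165/5),P[2]-.096)),'slot near end',f(atz(t,(135+230/5,205+170/5),.062)), 'earlier',f(atz(t,(180.4,239.4),.062)))
print(P)
E
```

```text
wrist blade end [ 0.0573 -0.0012  0.096 ] slot inner end [ 0.0635 -0.0011  0.1244] bevel end [ 0.0672 -0.0011  0.1204]
top blade end [-0.052 -0.002  0.096] slot near end [-0.0615 -0.0016  0.1204] earlier [-0.0597 -0.0023  0.1204]
[0.47914565 0.22147706 0.18238674]
```

The wrist view shows the blade end at (318,155), centred in the slot (inner edges 312–324) with about 6 mm spare at the far end. It is aligned, so I'm inserting.

{"op": "move_arm", "data": {
  "increments": [
    [0, 0, 0.03, 0, 0, 0, 0],
    [0, 0, 0.06, 0, 0, 0, 0],
    [0, 0, 0.09, 0, 0, 0, 0],
    [0, 0, 0.12, 0, 0, 0, 0],
    [0, 0, 0.15, 0, 0, 0, 0],
    [0, 0, 0.17, 0, 0, 0, 0],
    [0, 0, 0.17, 0, 0, 0, 0]
  ]
}}

```text
time_s: 10.32
position: [0.477, 0.2214, 0.1275]
tcp_rot: [[-0.281, 0.96, -0.003], [0.96, 0.281, -0.0], [0.001, -0.003, -1.0]]
force: [-0.0, -0.1, -1.9]
opening: 0.273
grasp_force: 30.0
```

{"op": "move_arm", "data": {
  "increments": [
    [0, 0, 0.02, 0, 0, 0, 0],
    [0, 0, 0.035, 0, 0, 0, 0],
    [0, 0, 0.045, 0, 0, 0, 0],
    [0, 0, 0.055, 0, 0, 0, 0],
    [0, 0, 0.055, 0, 0, 0, 0]
  ]
}}

```text
time_s: 10.73
position: [0.4771, 0.2214, 0.1123]
tcp_rot: [[-0.282, 0.959, -0.001], [0.959, 0.282, 0.0], [0.0, -0.001, -1.0]]
force: [0.4, -0.1, -1.6]
opening: 0.274
grasp_force: 30.0
```

{"op": "move_arm", "data": {
  "increments": [
    [0, 0, 0.004, 0, 0, 0, 0],
    [0, 0, 0.007, 0, 0, 0, 0],
    [0, 0, 0.01, 0, 0, 0, 0],
    [0, 0, 0.01, 0, 0, 0, 0],
    [0, 0, 0.01, 0, 0, 0, 0]
  ]
}}

```text
time_s: 11.15
position: [0.4776, 0.2215, 0.1099]
tcp_rot: [[-0.282, 0.959, -0.0], [0.959, 0.282, 0.0], [0.0, -0.0, -1.0]]
force: [0.6, 1.0, -0.5]
opening: 0.276
grasp_force: 30.0
```

{"op": "move_arm", "data": {
  "increments": [
    [0, 0, 0.003, 0, 0, 0, 0],
    [0, 0, 0.006, 0, 0, 0, 0],
    [0, 0, 0.01, 0, 0, 0, 0],
    [0, 0, 0.01, 0, 0, 0, 0],
    [0, 0, 0.01, 0, 0, 0, 0]
  ]
}}

```text
time_s: 11.57
position: [0.4778, 0.2214, 0.1079]
tcp_rot: [[-0.282, 0.959, 0.001], [0.959, 0.282, 0.0], [0.0, 0.001, -1.0]]
force: [-1.4, 0.0, 7.3]
opening: 0.276
grasp_force: 30.0
```

{"op": "move_arm", "data": {
  "increments": [
    [0, 0, 0, 0, 0, 0, 0.4],
    [0, 0, 0, 0, 0, 0, 0.5],
    [0, 0, 0, 0, 0, 0, 0.6],
    [0, 0, 0, 0, 0, 0, 0.7],
    [0, 0, 0, 0, 0, 0, 0.7],
    [0, 0, 0, 0, 0, 0, 0.7],
    [0, 0, 0, 0, 0, 0, 0.7],
    [0, 0, 0, 0, 0, 0, 0.7]
  ]
}}

```text
time_s: 12.23
position: [0.4775, 0.2215, 0.1067]
tcp_rot: [[-0.282, 0.959, -0.0], [0.959, 0.282, 0.0], [0.0, -0.0, -1.0]]
force: [-0.3, 0.3, 0.1]
opening: 0.686
grasp_force: 0.0
```

{"op": "move_arm", "data": {
  "increments": [
    [0, 0, -0.05, 0, 0, 0, 0.7],
    [0, 0, -0.15, 0, 0, 0, 0.7],
    [0, 0, -0.25, 0, 0, 0, 0.7],
    [0, 0, -0.35, 0, 0, 0, 0.7],
    [0, 0, -0.45, 0, 0, 0, 0.7],
    [0, 0, -0.5, 0, 0, 0, 0.7],
    [0, 0, -0.5, 0, 0, 0, 0.7]
  ]
}}

```text
time_s: 12.82
position: [0.4799, 0.2221, 0.2608]
tcp_rot: [[-0.282, 0.959, 0.008], [0.959, 0.282, 0.002], [-0.0, 0.009, -1.0]]
force: [0.2, -0.1, -0.4]
opening: 0.698
grasp_force: 0.0
```

```bash
python3 - <<'E'
from h import *
s=bot.read_state();print(s['position'],s['opening'],s['force'])
w=cap('wrist');t=cap('top');sd=cap('side')
f=np.array([.477,.2225]); 
for c,n in((w,'wrist'),(t,'top'),(sd,'side')): print(n,proj(c,[[*f,.116],[*f,.062],[*f,.13]]).round(1).tolist(),[(np.round(r['location']).tolist(),round(r['conf'],2)) for r in nets.find_in(n,'scraper_handle')])
def crop(c,k,r,f): return cv2.resize(c['image'][k[1]-r[1]:k[1]+r[1],k[0]-r[0]:k[0]+r[0]],None,fx=f,fy=f,interpolation=cv2.INTER_CUBIC)
cv2.imwrite('pics/m3.png',np.hstack([crop(w,(320,240),(133,200),1.5)[:600,:400],np.vstack([crop(t,(190,240),(66,50),3),crop(sd,(310,200),(44,33),4.5)[:300,:396]])]))
E
```

```text
[0.47991985 0.22211138 0.26075341] 0.698277709237975 [ 0.22768823 -0.08612728 -0.36410275]
wrist [[313.8, 225.2], [313.7, 208.5], [313.9, 230.5]] [([309.0, 219.0], 0.75)]
top [[150.6, 239.9], [158.3, 244.0], [148.5, 238.8]] [([156.0, 237.0], 0.87), ([426.0, 288.0], 0.72), ([500.0, 278.0], 0.56), ([170.0, 252.0], 0.26)]
side [[299.0, 176.6], [299.3, 190.5], [298.9, 173.0]] [([303.0, 180.0], 0.83), ([311.0, 313.0], 0.75), ([342.0, 356.0], 0.56)]Traceback (most recent call last):
  File "<stdin>", line 7, in <module>
    return _nx.concatenate(arrs, 1, dtype=dtype, casting=casting)
           ~~~~~~~~~~~~~~~^^^^^^^^^^^^^^^^^^^^^^^^^^^^^^^^^^^^^^^
ValueError: all the input array dimensions except for the concatenation axis must match exactly, but along dimension 0, the array at index 0 has size 600 and the array at index 1 has size 597
```

The picture allowance is used up, so I'll check the seating numerically after clearing the arm a little.

{"op": "move_arm", "data": {
  "increments": [
    [0.2, -0.2, -0.2, 0, 0, 0, 0.7],
    [0.4, -0.4, -0.2, 0, 0, 0, 0.7],
    [0.4, -0.4, -0.2, 0, 0, 0, 0.7],
    [0.4, -0.4, -0.2, 0, 0, 0, 0.7],
    [0.4, -0.4, -0.2, 0, 0, 0, 0.7],
    [0.4, -0.4, -0.2, 0, 0, 0, 0.7]
  ]
}}

```text
time_s: 13.62
position: [0.3252, 0.3038, 0.3168]
tcp_rot: [[-0.286, 0.958, -0.002], [0.958, 0.286, 0.0], [0.001, -0.002, -1.0]]
force: [0.6, -0.1, 0.7]
opening: 0.699
grasp_force: 0.0
```

```bash
python3 - <<'E'
from h import *
def model(c,mouth,yaw,n,dz=0,dp=0):
  # compare silhouette of dark handle with predicted one for home pose
  R=Ro.from_euler('ZX',[np.radians(yaw),dp]).as_matrix()
  P=[np.array(mouth)+R@np.array([x,y,z+.054+dz]) for x in(-.012,.012) for y in(-.056,.056) for z in(-.014,.014)]
  return cv2.convexHull(proj(c,P).astype(np.float32))
for n in('top','side'):
  c=cap(n); g=c['image'].max(2)
  for nm,m,y in(('mine',[.477,.2225,.062],16.3),('other',[.511,0,.062],-9)):
    h=model(c,m,y,n); x,yy,w,hh=cv2.boundingRect(h)
    roi=np.zeros_like(g); roi[yy-8:yy+hh+9,x-10:x+w+11]=1
    k,lab,st,ce=cv2.connectedComponentsWithStats(((g<62)&(roi>0)).astype('uint8'))
    i=1+np.argmax(st[1:,4]); print(n,nm,'pred box',(x,yy,w,hh),'area',cv2.contourArea(h),h[:,0].mean(0).round(1),'seen',st[i].tolist(),ce[i].round(1))
  print([(np.round(r['location']).tolist(),round(r['conf'],2)) for r in nets.find_in(n,'scraper')],[np.round(r['location']).tolist() for r in nets.find_in(n,'other_handle')])
  x,yy,w,hh=cv2.boundingRect(model(c,[.477,.2225,.062],16.3,n))
  if n=='side': print(g[yy-3:yy+hh+16,x-3:x+w+4])
E
```

```text
top mine pred box (126, 229, 49, 21) area 548.798656999832 [150.6 239.9] seen [128, 232, 45, 18, 449] [150.3 240.7]
top other pred box (213, 222, 48, 23) area 501.51131469057873 [237.  233.5] seen [217, 214, 55, 23, 813] [246.3 223.7]
[([154.0, 240.0], 0.98), ([498.0, 274.0], 0.57)] [[241.0, 228.0], [280.0, 296.0]]
side mine pred box (290, 168, 19, 18) area 197.37522042705677 [299.1 176.7] seen [292, 170, 15, 14, 99] [299.3 176.5]
side other pred box (312, 188, 9, 21) area 150.54109841561876 [316.9 198.3] seen [321, 201, 5, 5, 18] [322.6 203.3]
[([342.0, 355.0], 0.93), ([315.0, 312.0], 0.84), ([299.0, 180.0], 0.58)] [[320.0, 198.0]]
[[107 107 107 107 108 107 108 107 107 107 107 107 106 107 106 107 106 106
  107 107 108 108 108 108 107 106]
 [107 107 107 108 108 108 107 107 106 107 107 107 107 107 106 107 107 107
  106 107 107 108 107 107 107 107]
 [107 107 107 106 107 107 107 106 107 106 107 107 107 107 107 106 107 106
  107 106 107 108 108 107 108 107]
 [107 106 107 107 106 105 105 105 105 105 106 108 107 107 107 107 107 107
  107 107 107 108 108 107 107 107]
 [107 107 106 105 100  
[... 2874 characters left out ...]
29 121 120
  132 162 194 212 220 223 225 225]
 [130 131 132 133 133 133 133 134 152 189 221 229 227 213 186 167 137 142
  165 182 196 206 204 207 208 204]
 [129 130 130 132 132 133 133 133 135 151 185 218 228 226 221 206 172 172
  189 193 191 188 177 171 168 163]
 [129 129 129 130 131 132 132 133 132 134 146 179 209 210 204 196 182 176
  171 161 154 153 150 147 147 148]
 [129 129 129 129 130 131 131 132 132 133 134 146 164 169 165 163 159 157
  156 151 148 148 148 146 145 145]
 [128 129 129 129 129 130 131 131 131 133 133 137 148 159 158 158 157 155
  155 154 150 149 149 148 146 144]
 [125 128 129 129 129 129 129 129 130 132 133 135 147 162 159 158 158 157
  155 155 153 149 148 148 148 145]]
```

The seen silhouettes match the fully-home prediction within about 1 px in both views: side (299.3,176.5) against (299.1,176.7), top (150.3,240.7) against (150.6,239.9). The contact height of TCP 0.108 m also matches, so I'm handing in.

```bash
python3 -c "
from h import *
print(workorder.hand_in())"
```

```text
the job is handed in; nothing more can be done
None
```

The scraper is standing in the empty block's slot and released, with both camera views and the contact height matching fully home. The job is handed in at about 14 s, but no verdict was returned.

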